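Check a tilt gauge on its reference stud

ROBOT

A 6-joint arm with a two-finger parallel gripper is mounted at the origin on a cart in front of the work surface, level with it; the furniture and walls round the work are solid. World frame = base frame: x ahead of the robot, y to its left, z up, the work surface at z = 0. Lengths are in mm, angles in rad, forces in N, time in s.
With the tool pointing down it reaches from about 400 to 925 mm from the base axis. Payload 12.5 kg.
Tool frame: the origin (TCP) lies on the mounting face of the last link; the fingertips stand 190 mm ahead of it and the grasp point (between the pads) lies 171 mm ahead of it (env.grasp_offset is the distance from the TCP to the grasp point, in mm); z points along the fingers, y is the direction in which the jaws open and shut (so a half turn about z gives the same grasp; the last joint's range is limited). The gripper opens to 95 mm and grips with 3 to 60 N. Pads are 20 mm wide; open, the fingers measure 119 mm over their backs; the gripper's body (75 mm by 180 mm) begins 59 mm behind the grasp point.
Start: joints at [1.02, 0.491, 1.559, -0, 1.092, -0.106], TCP at [268.901, 564.196, 404.761] pointing down, gripper open.
Joint ranges: [-3.1, 3.1], [-0.84, 2.19], [0.05, 2.79], [-1.13, 4.28], [0.06, 2.93], [-2.69, 2.69]. Speed limits (rad/s): [2.22, 2.22, 2.79, 3.14, 3.14, 3.14].

INTERFACE

Orientations are given as [roll, pitch, yaw] about the fixed x, y, z axes, in that order (R = Rz(yaw) Ry(pitch) Rx(roll)).
In Python, from cell import env, viewer gives the robot as it stands.
- The arm moves only by the tool play_rows, never from a script. Its argument "increments" is a list of rows, each an object of numbers: "dx", "dy", "dz": the shift along the tool's x, y, z in mm; "rx", "ry", "rz": the turn, a rotation vector about the tool's x, y, z in units of 6 degrees (1.0 is 6 degrees). A call has 1 to 8 rows; each row is the pose to reach, as a shift and turn from the pose measured when the call began, along the tool's axes at that moment; what a row does not reach only later rows make up. A row lasts 1/12 s, in which the tool goes at most 41.7 mm and 7.16 degrees, less where a joint would pass 70% of its speed; a pose out of reach is approached as far as the arm can. A call with a gripper value outside its range is refused whole. "fingers" is the opening, from 0 (shut) to 1 (fully open), set as the call begins (left out, the last holds). The fingers move at their own pace and stop on an object; the grip force is fixed at half the most. Time passes only in rows, so rows that repeat a pose let the fingers close. It gives the time, the measured TCP pose, the force and the opening at its end, in the units of the state.
- env.state(): the state, without advancing time (a new reading comes with each control period).
- viewer.read_camera(name): name is "scene" or "top"; returns a dict with "image" (420x560x3 uint8, red, green, blue), "fx", "fy", "cx", "cy" (pixels), "rvec" (rotation vector, rad) and "tvec" (3), from world to camera coordinates, as OpenCV has them. Camera axes: x right, y down, z forward; pixel columns grow to the right and rows downward; lengths in mm; the calibration is good to about 2 mm. A picture is of the moment at which its call begins. There is no depth.
- env.job_done(): hands the job in, once; it reports no verdict.
The state is a dict: "t": time; "joints": joint angles; "qvel": joint speeds; "tau": joint torques, N m; "eef_pos": TCP position; "tcp_rot": TCP orientation; "ft_force": force on the tool from outside, world axes, zero at the start; "moment": the same for the moment, N m; "opening": opening from 0.0 (shut) to 1.0 (fully open).
Only numpy, scipy, OpenCV 4.12 (cv2) and the standard library are available. Lean on these libraries where they do the work, as an engineer would, in place of code of your own. Each camera call takes 0.05 s, during which the arm holds its last target.

TASK

Check the blue tilt gauge: pick it up by its black grip and stand the rubber pad under its middle upright on the round-headed steel stud of the wooden block, pressing only lightly. Then rock it sideways on the stud, in the plane of its dial and not forward or back, until the swinging black pointer settles on the red mark, and finish while still holding it there. Leave the other things on the worktop alone.

Things in the scene. Friction and masses are not known exactly. Their poses are not given: they have to be found in the camera images.
- gauge: Tilt gauge, 146 mm tall, 0.3 kg, loose, upright on the worktop. Origin: centre of its underside; z up, x from dial to back (dial looks to -x, to the robot), y along its width. Foot pad 40 (x) x 34 (y) mm, 4 mm below the aluminium base 40 x 100 mm (z 4 to 14 mm); blue dial case 96 mm wide, 21 deep, to z 102 mm, flange to 104; black square grip 24 x 24 mm, z 104 to 146 mm.
- gauge_grip (a point): Centre of the gauge's black square grip (24 x 24 mm, 42 mm tall), 124 mm above the gauge's underside; axes as the gauge's.
- gauge_foot (a point): Centre of the underside of the gauge's rubber foot pad (the gauge's origin); axes as the gauge's.
- pointer (a joint): Black pointer, hanging from a pivot 86 mm above the gauge's underside; a lightly damped pendulum (2 swings a second, settles in 1 to 2 s), sealed in the case. 0: at the dial's middle, in line with the gauge's z; positive (rad): toward the gauge's -y, right seen from in front. At rest it reads the sideways tilt: turning the gauge by a about its own +x (grip leaning to -y) makes it read +a.
- index (a joint): Red mark on the dial's scale, on the same pivot with the same sense and zero as the pointer; stiff, stays as set (0.18 to 0.40 rad, other from start to start). The pointer is on the mark when both read the same.
- pointer_tip (a point): Tip of the black pointer, 56 mm from the pivot.
- index_mark (a point): Tip of the red mark (9 mm wide), 56 mm from the pivot, where the pointer's tip lies when it is on the mark.
- stud_block: Wooden block 90 x 110 mm, fixed on the worktop; origin at the centre of its underside. Uneven top: one shoulder at 32 mm, the other at 25 mm; a rubber collar and the steel stud stand at its middle.
- stud: Steel stud, 24 mm thick with a half-round head (radius 12 mm) whose crest is 65 mm above the worktop; rubber-mounted: it gives straight down by 1 mm for each 1.5 N, at most 8 mm. Origin at its crest, z up.
- stud_crest (a point): Highest point of the stud's round head; moves with it. The head's centre is 12 mm below.
- beaker_glass: Glass beaker, 62 x 69 x 80 mm. Bystander, loose; origin at the centre of its underside.
- scrub_brush: Scrub brush with handle, 30 x 86 x 55 mm. Bystander, loose; origin at the centre of its underside.
- slide_box: Green slide box, 68 x 96 x 34 mm. Bystander, loose; origin at the centre of its underside.
- petri_c: Petri dish with lid, 61 mm across, 15 mm high. Bystander, loose; origin at the centre of its underside.
- tweezers: Steel tweezers, 136 x 16 x 9 mm, lying. Bystander, loose; origin at the centre of its underside.
- pen: White and red pen, 145 mm long, lying. Bystander, loose; origin at the centre of its underside.
- drop_bottle: Small brown bottle with white cap, 40 mm across, 78 mm high. Bystander, loose; origin at the centre of its underside.

How it is judged:
By the outcome, as a careful person would: the job done as asked, in the order asked, and still so for the second after the job is handed in, while the arm keeps its last pose, push and grip.
It also fails if it takes over 40 s, if anything falls off the work surface, if the arm or the gripper's body presses on something with over 40 N, if the wrist force passes 120 N, or if a joint passes its speed limit or range.

## Working session

There is one attempt and no reset: what is moved stays moved. The work goes in short steps, Python scripts to look and compute and a tool call to move; the robot and the scene stay as the last step left them, time stands still between calls to the robot, and variables do not carry over. Pictures are saved under pics/ and viewed, and the job is handed in when it is done.

Besides the shell and the picture viewer there is one more tool, called after "Emit:" as name([rows], argument=value, ...), one row to a line, values as JSON. play_rows: Moves the arm, as the interface text tells. Its arguments: {"type":"object","properties":{"increments":{"type":"array","items":{"type":"object","properties":{"dx":{"type":"number"},"dy":{"type":"number"},"dz":{"type":"number"},"rx":{"type":"number"},"ry":{"type":"number"},"rz":{"type":"number"}}}},"fingers":{"type":"number"}},"required":["increments"]}

```bash
ls; mkdir -p pics; python3 - <<'E'
from cell import env, viewer
import cv2
s=env.state()
for k in s: print(k,s[k])
print(env.grasp_offset)
for n in ("scene","top"):
    c=viewer.read_camera(n)
    cv2.imwrite(f"pics/{n}0.png",c["image"][:,:,::-1])
    print(n,{k:c[k] for k in c if k!="image"})
E
```

```text
pics
t 0.0
joints [ 1.02035773e+00  4.91569054e-01  1.55948090e+00  1.22637466e-06
  1.09172237e+00 -1.05599634e-01]
qvel [-4.83432141e-05 -1.01625051e-04  8.21722012e-04  7.70266882e-04
 -1.57812149e-04  8.62602858e-04]
tau [-1.09348235e-03 -6.12649941e+01 -2.58178103e+01  6.92166318e-02
  4.83726931e-02 -1.63864297e-04]
eef_pos [268.90214711 564.14842931 404.14489867]
tcp_rot [-3.14041967e+00 -1.25423162e-04  2.69675305e+00]
ft_force [0.41998521 0.34125903 0.26655211]
moment [ 0.02597667  0.0197409  -0.00203312]
opening 0.9977619696444953
171.3
scene {'fx': 485.1692339953558, 'fy': 485.1692339953558, 'cx': 278.40823075374766, 'cy': 206.3502177911683, 'rvec': array([ 2.00454042, -1.11093075,  0.54685264]), 'tvec': array([-193.36172242,  385.27111104,  635.64735897])}
top {'fx': 449.23002885635424, 'fy': 449.23002885635424, 'cx': 272.6119881791961, 'cy': 216.05808556191027, 'rvec': array([ 2.1661856 , -2.18711041,  0.10159821]), 'tvec': array([134.19930739, 555.81500322, 938.65587097])}
```

View pics/scene0.png

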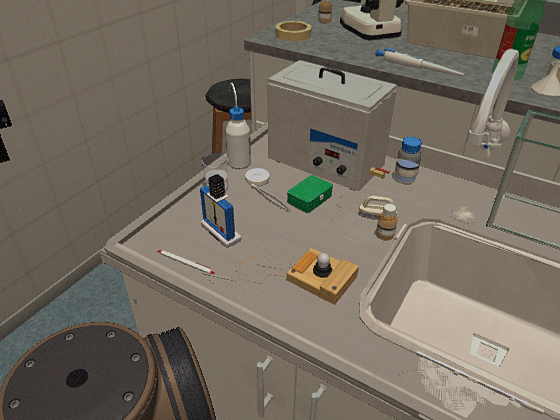

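View pics/top0.png

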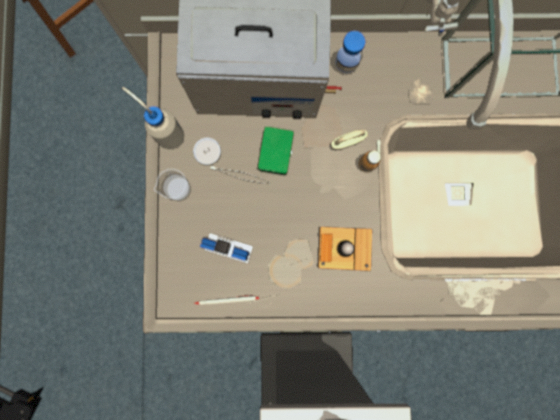

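The scene view shows the gauge near (218,217), with its grip at (216,187) and the stud head at (323,261). In the top view the grip is near (223,247) and the stud near (346,248). I'll zoom in next.

```bash
cat > h.py <<'E'
import numpy as np, cv2
from scipy.spatial.transform import Rotation as Ro
from cell import env, viewer
def cam(n): return viewer.read_camera(n)
def ray(c,u,v):
    R=cv2.Rodrigues(c["rvec"])[0]; o=-R.T@c["tvec"]
    d=R.T@np.array([(u-c["cx"])/c["fx"],(v-c["cy"])/c["fy"],1]); return o,d/np.linalg.norm(d)
def onz(c,u,v,z):
    o,d=ray(c,u,v); return o+d*(z-o[2])/d[2]
def onplane(c,u,v,p,n):
    o,d=ray(c,u,v); return o+d*((p-o)@n)/(d@n)
def tri(c1,p1,c2,p2):
    o1,d1=ray(c1,*p1);o2,d2=ray(c2,*p2)
    A=np.stack([d1,-d2],1); t=np.linalg.lstsq(A,o2-o1,rcond=None)[0]
    a=o1+t[0]*d1;b=o2+t[1]*d2; return (a+b)/2,np.linalg.norm(a-b)
def proj(c,P): return cv2.projectPoints(np.array(P,float).reshape(-1,3),c["rvec"],c["tvec"],np.array([[c["fx"],0,c["cx"]],[0,c["fy"],c["cy"]],[0,0,1]]),None)[0].reshape(-1,2)
def crop(c,x0,y0,x1,y1,k,name,interp=cv2.INTER_CUBIC):
    im=c["image"][y0:y1,x0:x1,::-1]; cv2.imwrite("pics/"+name,cv2.resize(im,None,fx=k,fy=k,interpolation=interp))
E
python3 - <<'E'
from h import *
s=cam("scene");t=cam("top")
crop(s,190,165,260,255,6,"zs1.png"); crop(s,280,235,370,305,6,"zs2.png")
crop(t,190,225,265,270,8,"zt1.png"); crop(t,310,220,380,280,8,"zt2.png")
E
```

```text
(no output)
```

View pics/zs1.png

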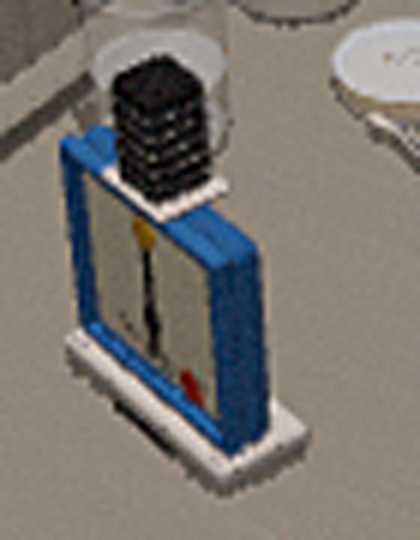

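View pics/zs2.png

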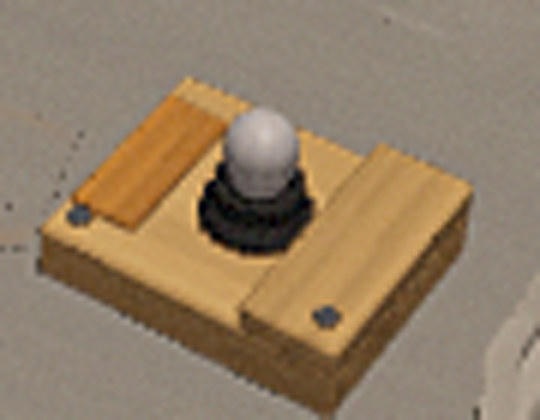

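View pics/zt1.png

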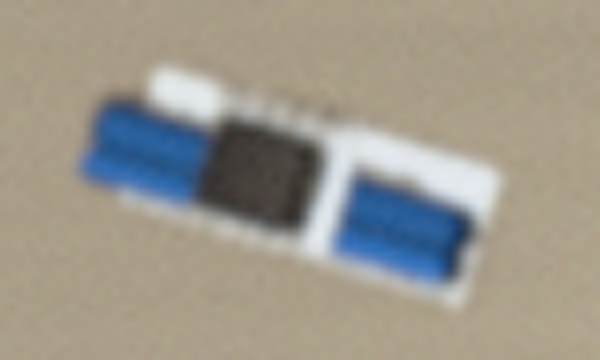

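View pics/zt2.png

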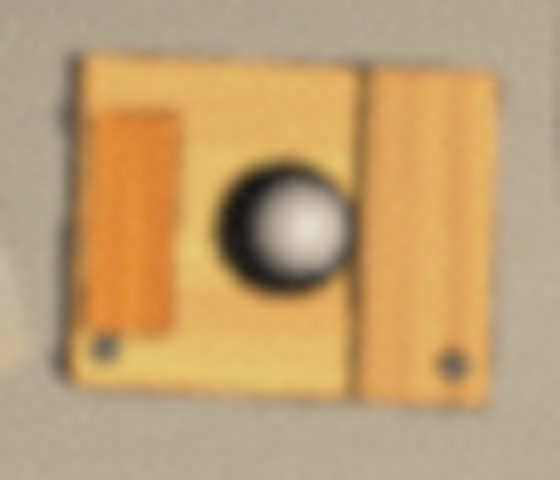

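```bash
python3 - <<'E'
from h import *
s=cam("scene");t=cam("top")
f=lambda x,y,x0,y0,k:((x+.5)/k-.5+x0,(y+.5)/k-.5+y0)
T=lambda x,y:f(x,y,190,225,8)
TL,TR,BR=[onz(t,*T(*p),14) for p in((152,65),(500,175),(462,305))]
print("base",TL,TR,BR,np.linalg.norm(TL-TR),np.linalg.norm(TR-BR),"ctr",(TL+BR)/2, "yaw",np.arctan2(*(TL-TR)[[1,0]])-np.pi/2)
# grip mask top
im=t["image"].astype(int);g=im[225:270,190:265].max(2)<85
m=g.astype(np.uint8); n,l,st,ce=cv2.connectedComponentsWithStats(m);i=1+st[1:,4].argmax();print("grip top px",ce[i]+[190,225],st[i])
print(cv2.minAreaRect(np.argwhere(l==i)[:,::-1].astype(np.float32)))
u=ce[i]+[190,225]
print("grip @146",onz(t,*u,146),"@138",onz(t,*u,138))
# scene grip
im=s["image"].astype(int);g=(im[165:205,195:240].max(2)<70).astype(np.uint8)
n,l,st,ce=cv2.connectedComponentsWithStats(g);i=1+st[1:,4].argmax();us=ce[i]+[195,165];print("scene grip",us,st[i])
print("tri",tri(s,us,t,u))
# stud
S=lambda x,y:f(x,y,280,235,6)
a=S(262,148);b=f(300,228,310,220,8)
print("stud ctr tri",tri(s,a,t,b),"top@53",onz(t,*b,53),"scene@53",onz(s,*a,53))
for p in((75,380),(490,405),(497,70),(80,58)): print("block top c",onz(t,*f(*p,310,220,8),25 if p[0]<200 else 32))
R=cv2.Rodrigues(s["rvec"])[0];print("scene cam pos",-R.T@s["tvec"])
R=cv2.Rodrigues(t["rvec"])[0];print("top cam pos",-R.T@t["tvec"])
E
```

```text
base [523.29520181 267.58847375  14.        ] [492.72817363 173.75284953  14.        ] [457.97868149 184.15376141  14.        ] 98.68874092426483 36.27266424717027 ctr [490.63694165 225.87111758  14.        ] yaw -0.3149108078461764
grip top px [221.74242424 246.34848485] [ 25  16  15  12 132]
((31.839622497558594, 21.311321258544922), (13.049251556396484, 10.302042007446289), 15.945395469665527)
grip @146 [490.38453005 224.56062113 146.        ] @138 [490.57648021 225.44168988 138.        ]
scene grip [216.29765886 186.01672241] [ 14   9  16  25 299]
tri (array([491.05061545, 227.03558237, 122.35508671]), np.float64(0.3242863833394843))
stud ctr tri (array([486.58811356, -24.89463933,  50.36747053]), np.float64(0.09461412005140281)) top@53 [486.56747911 -24.49235231  53.        ] scene@53 [484.06693334 -25.98774631  53.        ]
block top c [447.39113621  31.53873858  25.        ]
block top c [439.94309465 -76.94638646  32.        ]
block top c [528.29276296 -81.40927872  32.        ]
block top c [533.00277729  28.57104793  25.        ]
scene cam pos [-123.41277084 -301.61795618  695.46103138]
top cam pos [470.26395218 132.20532886 984.57512782]
```

```bash
cat >> h.py <<'E'
def toolrow(pos,R,st=None):
    st=st or env.state(); R0=Ro.from_euler("xyz",st["tcp_rot"])
    d=R0.inv().apply(np.array(pos)-st["eef_pos"]); w=np.degrees((R0.inv()*R).as_rotvec())/6
    return np.round(d,1),np.round(w,3)
def gaugeR(yaw,tilt=0): # gauge orientation in world
    return Ro.from_euler("z",yaw)*Ro.from_euler("x",tilt)
G2T=Ro.from_matrix(np.array([[-1,0,0],[0,1,0],[0,0,-1.]]))  # tool axes in gauge frame
E
python3 - <<'E'
from h import *
print(toolrow([490.7,225.9,375],gaugeR(-.315)*G2T))
E
```

```text
(array([-345.8, -209.9,   29.6]), array([-0.003, -0.   , -1.24 ]))
```

Emit:
play_rows([
  {"dx":-43,"dy":-26,"dz":4,"rz":-0.2},
  {"dx":-86,"dy":-52,"dz":8,"rz":-0.4},
  {"dx":-130,"dy":-79,"dz":11,"rz":-0.6},
  {"dx":-173,"dy":-105,"dz":15,"rz":-0.8},
  {"dx":-216,"dy":-131,"dz":19,"rz":-1.0},
  {"dx":-260,"dy":-158,"dz":22,"rz":-1.24},
  {"dx":-303,"dy":-184,"dz":26,"rz":-1.24},
  {"dx":-346,"dy":-210,"dz":30,"rz":-1.24},
], fingers=1)

```text
invalid input
```

```bash
python3 - <<'E'
from h import *
s=env.state();print(s["t"],s["eef_pos"],s["tcp_rot"],s["ft_force"])
print(toolrow([490.7,225.9,375],gaugeR(-.315)*G2T),toolrow([490.7,225.9,299],gaugeR(-.315)*G2T))
E
```

```text
0.3 [268.91167023 564.18318039 404.55144289] [-3.14127043e+00 -2.07276758e-05  2.69674832e+00] [-1.56360209 -0.16911027 -0.13907299]
(array([-345.8, -209.9,   29.6]), array([-0.003, -0.   , -1.24 ])) (array([-345.8, -209.9,  105.6]), array([-0.003, -0.   , -1.24 ]))
```

Emit:
play_rows([
  {"dx":-40.0,"dy":-24.0,"dz":4.0,"rx":0.0,"ry":0.0,"rz":-0.2},
  {"dx":-80.0,"dy":-48.0,"dz":8.0,"rx":0.0,"ry":0.0,"rz":-0.4},
])

```text
t: 0.47
eef_pos: [314.2, 495.0, 397.0]
tcp_rot: [-3.141, -0.0, 2.743]
ft_force: [2.1, 0.6, 0.6]
opening: 1.0
```

Emit:
play_rows([
  {"dx":-40.0,"dy":-25.0,"dz":4.0,"rx":0.0,"ry":0.0,"rz":-0.2},
  {"dx":-80.0,"dy":-50.0,"dz":8.0,"rx":0.0,"ry":0.0,"rz":-0.4},
  {"dx":-120.0,"dy":-75.0,"dz":12.0,"rx":0.0,"ry":0.0,"rz":-0.6},
  {"dx":-160.0,"dy":-100.0,"dz":15.0,"rx":0.0,"ry":0.0,"rz":-0.8},
  {"dx":-200.0,"dy":-125.0,"dz":18.0,"rx":0.0,"ry":0.0,"rz":-0.8},
  {"dx":-240.0,"dy":-150.0,"dz":20.0,"rx":0.0,"ry":0.0,"rz":-0.8},
])

```text
t: 0.97
eef_pos: [458.7, 289.1, 378.7]
tcp_rot: [3.142, 0.0, 2.827]
ft_force: [0.6, 0.3, 0.0]
opening: 1.003
```

```bash
python3 - <<'E'
from h import *
s=env.state();print(s["t"],s["eef_pos"],s["tcp_rot"],s["ft_force"])
print(toolrow([490.7,225.9,360],gaugeR(-.315)*G2T),toolrow([490.7,225.9,299],gaugeR(-.315)*G2T))
E
```

```text
0.9667 [458.69828711 289.13611072 378.71661226] [3.14157072e+00 8.29523677e-05 2.82700157e+00] [0.57251509 0.3084769  0.00059533]
(array([-50. , -50.2,  18.7]), array([0.   , 0.001, 0.004])) (array([-50. , -50.2,  79.7]), array([0.   , 0.001, 0.004]))
```

Emit:
play_rows([
  {"dx":-28.0,"dy":-28.0,"dz":8.0},
  {"dx":-50.0,"dy":-50.0,"dz":18.0},
  {"dx":-50.0,"dy":-50.0,"dz":18.0},
])

```text
invalid input
```

```bash
python3 - <<'E'
from h import *
s=env.state();print(s["t"],s["eef_pos"],s["tcp_rot"],s["ft_force"])
print(toolrow([490.7,225.9,299],gaugeR(-.315)*G2T))
c=cam("scene");crop(c,150,100,350,250,4,"s2.png")
c=cam("top");crop(c,150,150,350,300,4,"t2.png")
E
```

```text
0.9667 [458.69828711 289.13611072 378.71661226] [3.14157072e+00 8.29523677e-05 2.82700157e+00] [0.57251509 0.3084769  0.00059533]
(array([-50. , -50.2,  79.7]), array([0.   , 0.001, 0.004]))
```

View pics/s2.png

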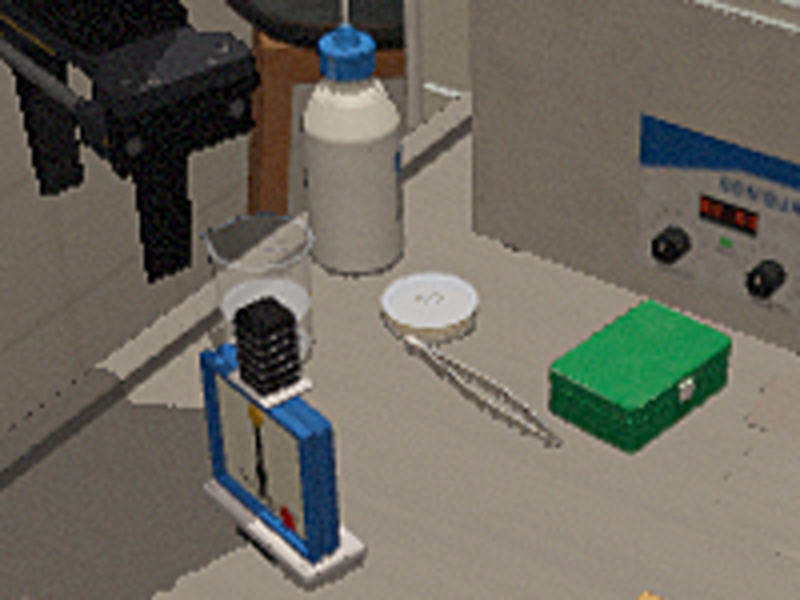

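The view shows the gripper upper left of the gauge, with its jaw axis along the gauge's width. Every row needs all six keys.

Emit:
play_rows([
  {"dx":-28.0,"dy":-28.0,"dz":5.0,"rx":0.0,"ry":0.0,"rz":0.0},
  {"dx":-50.0,"dy":-50.0,"dz":15.0,"rx":0.0,"ry":0.0,"rz":0.0},
  {"dx":-50.0,"dy":-50.0,"dz":15.0,"rx":0.0,"ry":0.0,"rz":0.0},
])

```text
t: 1.32
eef_pos: [493.9, 220.6, 362.2]
tcp_rot: [-3.139, -0.0, 2.819]
ft_force: [-0.6, 0.1, 0.0]
opening: 1.002
```

```bash
python3 - <<'E'
from h import *
s=env.state();print(s["t"],s["eef_pos"],s["tcp_rot"],s["ft_force"])
print(toolrow([490.7,225.9,299],gaugeR(-.315)*G2T))
c=cam("scene");crop(c,150,100,350,250,4,"s3.png")
E
```

```text
1.3167 [493.91899594 220.55714013 362.16905373] [-3.13949162e+00 -3.23680803e-04  2.81895971e+00] [-0.58223504  0.09823923  0.0139375 ]
(array([ 4.7,  4.2, 63.2]), array([-0.02 , -0.003, -0.073]))
```

View pics/s3.png

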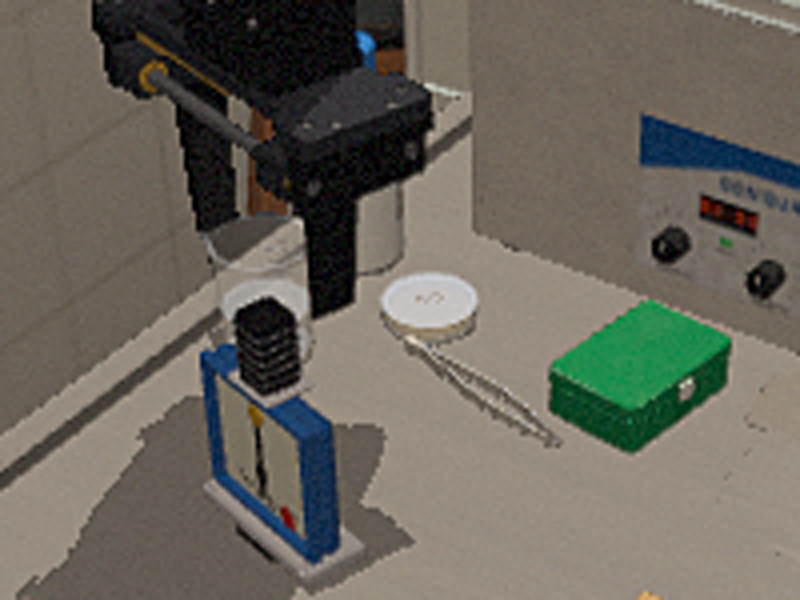

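The fingers straddle the grip from above. I'll correct the position, then descend.

Emit:
play_rows([
  {"dx":4.7,"dy":4.2,"dz":5.0,"rx":0.0,"ry":0.0,"rz":-0.07},
  {"dx":4.7,"dy":4.2,"dz":12.0,"rx":-0.02,"ry":0.0,"rz":-0.07},
  {"dx":4.7,"dy":4.2,"dz":22.0,"rx":-0.02,"ry":0.0,"rz":-0.07},
  {"dx":4.7,"dy":4.2,"dz":35.0,"rx":-0.02,"ry":0.0,"rz":-0.07},
  {"dx":4.7,"dy":4.2,"dz":48.0,"rx":-0.02,"ry":0.0,"rz":-0.07},
  {"dx":4.7,"dy":4.2,"dz":56.0,"rx":-0.02,"ry":0.0,"rz":-0.07},
  {"dx":4.7,"dy":4.2,"dz":60.0,"rx":-0.02,"ry":0.0,"rz":-0.07},
  {"dx":4.7,"dy":4.2,"dz":60.0,"rx":-0.02,"ry":0.0,"rz":-0.07},
])

```text
t: 2.03
eef_pos: [489.7, 228.1, 301.8]
tcp_rot: [-3.141, -0.002, 2.827]
ft_force: [-0.0, 0.1, 0.2]
opening: 0.999
```

```bash
python3 - <<'E'
from h import *
s=env.state();print(s["t"],s["eef_pos"],s["tcp_rot"],s["ft_force"])
print(toolrow([490.7,225.9,299],gaugeR(-.315)*G2T))
c=cam("scene");crop(c,150,100,350,250,4,"s4.png")
c=cam("top");crop(c,150,150,350,300,4,"t4.png")
E
```

```text
2.0333 [489.6585919  228.08780859 301.80818758] [-3.14127806e+00 -1.94019514e-03  2.82657257e+00] [-0.00091137  0.13522322  0.20587128]
(array([-1.7, -1.8,  2.8]), array([-0.003, -0.019, -0.   ]))
```

View pics/s4.png

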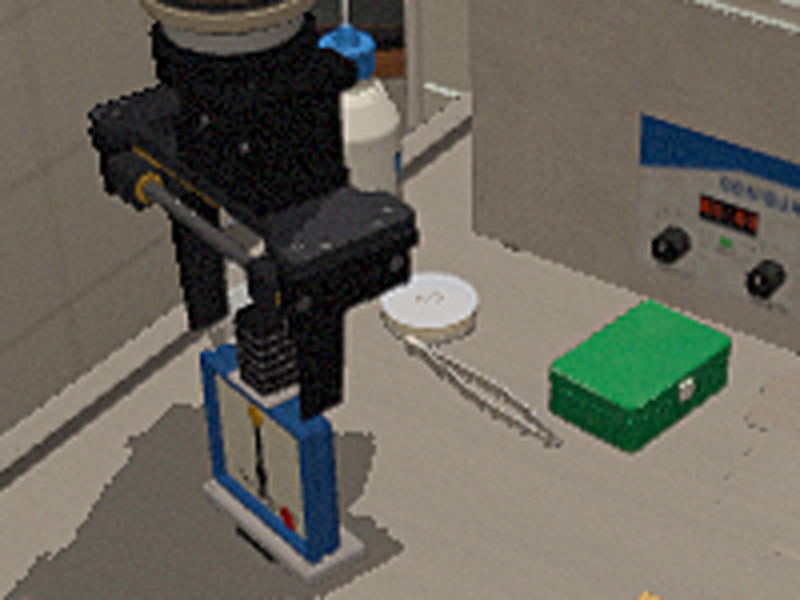

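View pics/t4.png

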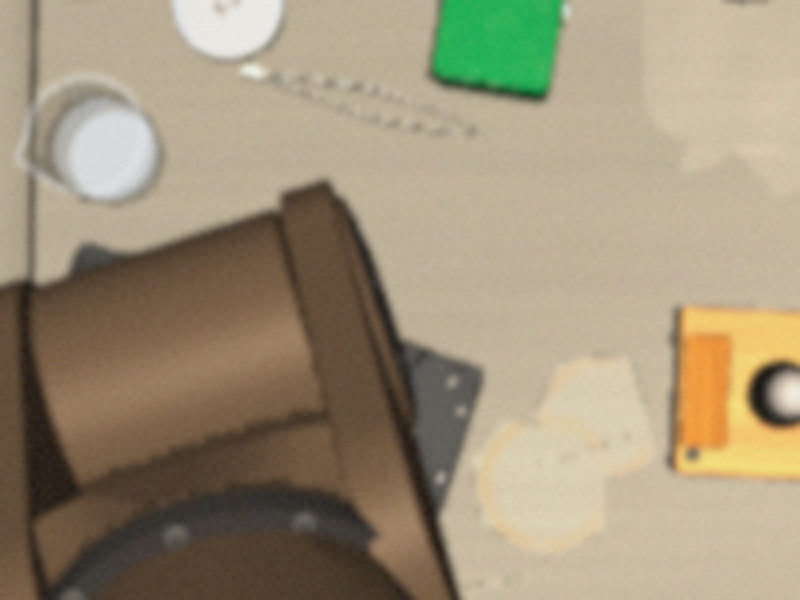

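The fingers sit on both sides of the grip. I'll trim the position, then close.

Emit:
play_rows([
  {"dx":-1.7,"dy":-1.8,"dz":2.8,"rx":0.0,"ry":-0.02,"rz":0.0},
  {"dx":-1.7,"dy":-1.8,"dz":2.8,"rx":0.0,"ry":-0.02,"rz":0.0},
  {"dx":-1.7,"dy":-1.8,"dz":2.8,"rx":0.0,"ry":-0.02,"rz":0.0},
])

```text
t: 2.38
eef_pos: [491.1, 225.6, 300.4]
tcp_rot: [3.141, 0.002, 2.826]
ft_force: [-1.1, 0.2, -0.5]
opening: 1.001
```

Emit:
play_rows([
  {"dx":0.0,"dy":0.0,"dz":0.0,"rx":0.0,"ry":0.0,"rz":0.0},
  {"dx":0.0,"dy":0.0,"dz":0.0,"rx":0.0,"ry":0.0,"rz":0.0},
  {"dx":0.0,"dy":0.0,"dz":0.0,"rx":0.0,"ry":0.0,"rz":0.0},
  {"dx":0.0,"dy":0.0,"dz":0.0,"rx":0.0,"ry":0.0,"rz":0.0},
  {"dx":0.0,"dy":0.0,"dz":0.0,"rx":0.0,"ry":0.0,"rz":0.0},
  {"dx":0.0,"dy":0.0,"dz":0.0,"rx":0.0,"ry":0.0,"rz":0.0},
  {"dx":0.0,"dy":0.0,"dz":0.0,"rx":0.0,"ry":0.0,"rz":0.0},
  {"dx":0.0,"dy":0.0,"dz":0.0,"rx":0.0,"ry":0.0,"rz":0.0},
], fingers=0.0)

```text
t: 3.05
eef_pos: [491.1, 225.6, 300.4]
tcp_rot: [3.141, 0.002, 2.826]
ft_force: [0.7, -0.6, 0.2]
opening: 0.499
```

```bash
python3 - <<'E'
from h import *
s=env.state();print(s["t"],s["eef_pos"],s["tcp_rot"],s["ft_force"],s["opening"])
c=cam("scene");crop(c,150,100,350,250,4,"s5.png")
E
```

```text
3.05 [491.05497481 225.57623885 300.38351138] [3.14067521e+00 1.97153330e-03 2.82608359e+00] [ 0.70575214 -0.60400591  0.16653797] 0.49855340121344177
```

View pics/s5.png

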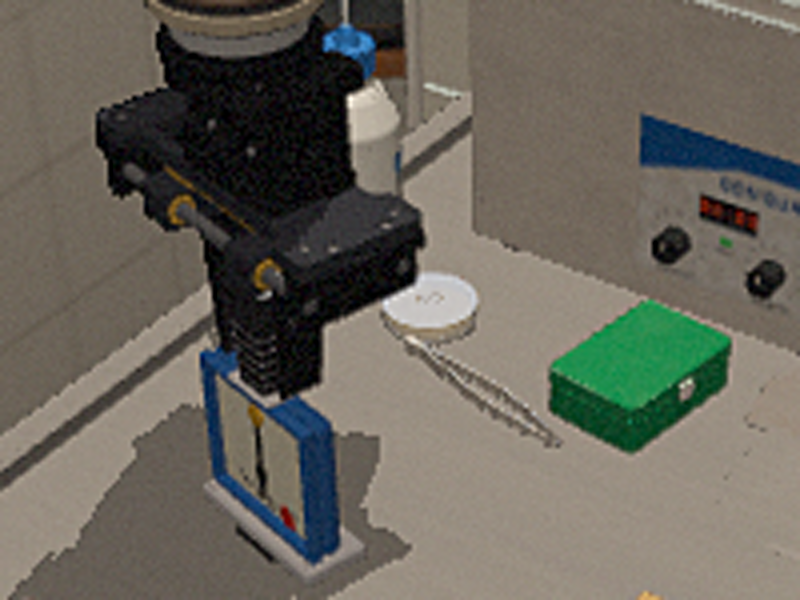

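Both fingers are closing on the grip and still moving. I'll let them finish.

Emit:
play_rows([
  {"dx":0.0,"dy":0.0,"dz":0.0,"rx":0.0,"ry":0.0,"rz":0.0},
  {"dx":0.0,"dy":0.0,"dz":0.0,"rx":0.0,"ry":0.0,"rz":0.0},
  {"dx":0.0,"dy":0.0,"dz":0.0,"rx":0.0,"ry":0.0,"rz":0.0},
  {"dx":0.0,"dy":0.0,"dz":0.0,"rx":0.0,"ry":0.0,"rz":0.0},
  {"dx":0.0,"dy":0.0,"dz":0.0,"rx":0.0,"ry":0.0,"rz":0.0},
  {"dx":0.0,"dy":0.0,"dz":0.0,"rx":0.0,"ry":0.0,"rz":0.0},
])

```text
t: 3.6
eef_pos: [491.1, 225.5, 300.4]
tcp_rot: [3.141, 0.002, 2.826]
ft_force: [-0.7, 0.3, -1.2]
opening: 0.253
```

```bash
python3 - <<'E'
from h import *
s=env.state();print(s["t"],s["eef_pos"],s["tcp_rot"],s["ft_force"],s["moment"],s["opening"])
c=cam("scene");crop(c,190,165,260,255,6,"s6.png")
E
```

```text
3.6 [491.07242082 225.54898019 300.37332408] [3.14067755e+00 1.94612307e-03 2.82600098e+00] [-0.67961496  0.25365087 -1.16207309] [-0.05819281 -0.03981426  0.01421066] 0.2528103928770105
```

View pics/s6.png

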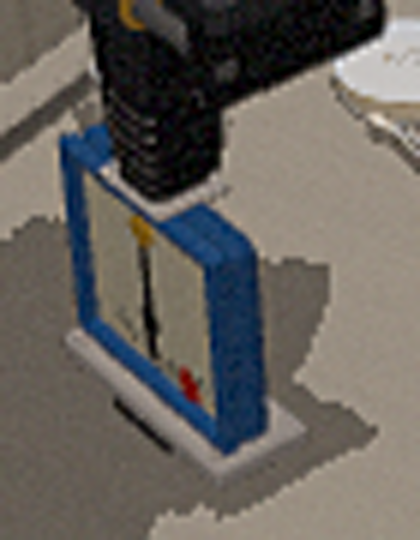

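The grip is held at opening 0.253, about 24 mm. Foot-to-TCP distance is 300.4 mm. Lifting next.

Emit:
play_rows([
  {"dx":0.0,"dy":0.0,"dz":-8.0,"rx":0.0,"ry":0.0,"rz":0.0},
  {"dx":0.0,"dy":0.0,"dz":-25.0,"rx":0.0,"ry":0.0,"rz":0.0},
  {"dx":0.0,"dy":0.0,"dz":-50.0,"rx":0.0,"ry":0.0,"rz":0.0},
  {"dx":0.0,"dy":0.0,"dz":-75.0,"rx":0.0,"ry":0.0,"rz":0.0},
  {"dx":0.0,"dy":0.0,"dz":-100.0,"rx":0.0,"ry":0.0,"rz":0.0},
  {"dx":0.0,"dy":0.0,"dz":-115.0,"rx":0.0,"ry":0.0,"rz":0.0},
  {"dx":0.0,"dy":0.0,"dz":-120.0,"rx":0.0,"ry":0.0,"rz":0.0},
  {"dx":0.0,"dy":0.0,"dz":-120.0,"rx":0.0,"ry":0.0,"rz":0.0},
])

```text
t: 4.32
eef_pos: [490.6, 225.5, 421.5]
tcp_rot: [3.14, 0.003, 2.826]
ft_force: [0.2, 1.3, -3.7]
opening: 0.251
```

```bash
python3 - <<'E'
from h import *
s=env.state();print(s["t"],s["eef_pos"],s["tcp_rot"],s["ft_force"],s["opening"])
print(toolrow([486,-25,420],gaugeR(.4)*G2T))
E
```

```text
4.3167 [490.59789926 225.47100587 421.48544281] [3.13950134 0.0034898  2.82599459] [ 0.17095727  1.31630308 -3.67618573] 0.25099639253331546
(array([ -73.4, -239.5,    1.2]), array([ 0.007,  0.039, -6.833]))
```

Emit:
play_rows([
  {"dx":-5.0,"dy":-15.0,"dz":0.0,"rx":0.0,"ry":0.0,"rz":-0.5},
  {"dx":-14.0,"dy":-45.0,"dz":0.0,"rx":0.0,"ry":0.0,"rz":-1.4},
  {"dx":-25.0,"dy":-80.0,"dz":0.0,"rx":0.0,"ry":0.0,"rz":-2.4},
  {"dx":-36.0,"dy":-115.0,"dz":0.0,"rx":0.0,"ry":0.0,"rz":-3.4},
  {"dx":-47.0,"dy":-150.0,"dz":0.0,"rx":0.0,"ry":0.0,"rz":-4.4},
  {"dx":-58.0,"dy":-185.0,"dz":0.0,"rx":0.0,"ry":0.0,"rz":-5.4},
  {"dx":-68.0,"dy":-220.0,"dz":0.0,"rx":0.0,"ry":0.0,"rz":-6.3},
  {"dx":-73.0,"dy":-239.0,"dz":0.0,"rx":0.0,"ry":0.0,"rz":-6.8},
])

```text
t: 4.98
eef_pos: [485.4, -27.3, 419.9]
tcp_rot: [-3.142, 0.002, -2.741]
ft_force: [0.4, 0.2, -4.0]
opening: 0.255
```

Emit:
play_rows([
  {"dx":0.0,"dy":0.0,"dz":0.0,"rx":0.0,"ry":0.0,"rz":0.0},
  {"dx":0.0,"dy":0.0,"dz":0.0,"rx":0.0,"ry":0.0,"rz":0.0},
  {"dx":0.0,"dy":0.0,"dz":0.0,"rx":0.0,"ry":0.0,"rz":0.0},
])

```text
t: 5.23
eef_pos: [485.3, -27.0, 419.1]
tcp_rot: [3.14, 0.0, -2.743]
ft_force: [-0.6, 0.3, -3.3]
opening: 0.252
```

```bash
python3 - <<'E'
from h import *
s=env.state();print(s["t"],s["joints"],s["eef_pos"],s["tcp_rot"],s["ft_force"],s["opening"])
print(toolrow([486,-25,420],gaugeR(.4)*G2T))
c=cam("scene");cv2.imwrite("pics/s7.png",c["image"][:,:,::-1]);crop(c,260,120,380,270,4,"s7z.png")
c=cam("top");crop(c,250,150,450,300,4,"t7.png")
E
```

```text
5.2333 [-1.91756092e-01  2.77201845e-01  1.87044573e+00  1.54738233e-03
  9.94215878e-01 -2.16220246e+00] [485.30551853 -26.979463   419.05299819] [ 3.14036466e+00  4.97848433e-04 -2.74278667e+00] [-0.57987145  0.34815156 -3.33976909] 0.25154648524020695
(array([-1.4,  1.6, -0.9]), array([ 0.012,  0.005, -0.011]))
```

View pics/s7z.png

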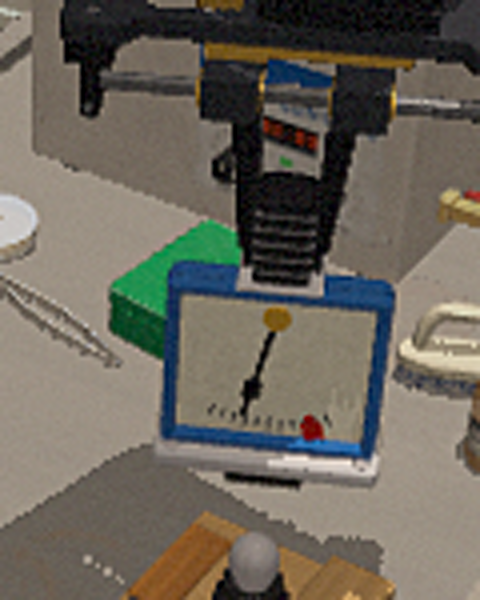

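View pics/t7.png

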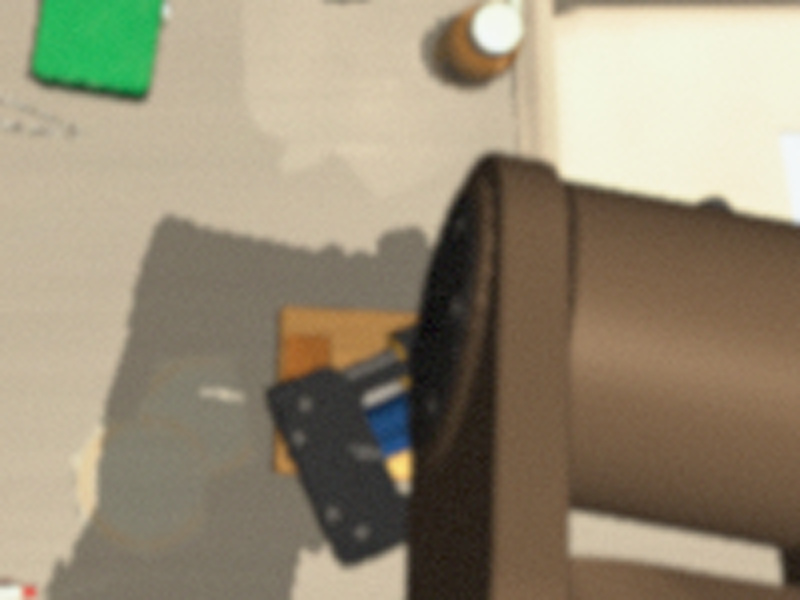

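The dial faces the scene camera. The pointer is still swinging at lower left, the red mark is near crop (312,428), and the yellow pivot is near (277,319). Now I'll measure the index angle.

```bash
cat >> h.py <<'E'
L=300.4
def gpose(st):
    Rg=Ro.from_euler("xyz",st["tcp_rot"])*G2T.inv()
    foot=st["eef_pos"]-Rg.apply([0,0,L]); return foot,Rg
def dial(c,st,xf=-10.5,v=True):
    foot,Rg=gpose(st); n=Rg.apply([1,0,0]); p=foot+Rg.apply([xf,0,0])
    corners=proj(c,[foot+Rg.apply([xf,y,z]) for y in(-46,46) for z in(16,100)])
    x0,y0=np.floor(corners.min(0)).astype(int);x1,y1=np.ceil(corners.max(0)).astype(int)
    im=c["image"][y0:y1,x0:x1].astype(float); r,g,b=im[...,0],im[...,1],im[...,2]
    red=np.clip(r-1.6*np.maximum(g,b)-20,0,None)
    yel=np.clip(np.minimum(r,g)-1.6*b-20,0,None)*(r<1.9*g)
    out={}
    for nm,m in(("red",red),("yel",yel)):
        k=(m>0).astype(np.uint8); nn,l,s,ce=cv2.connectedComponentsWithStats(k,connectivity=8)
        i=1+s[1:,4].argmax(); m=m*(l==i); ys,xs=np.mgrid[0:m.shape[0],0:m.shape[1]]
        pts=[]
        for yy,xx in np.argwhere(l==i):
            q=Rg.inv().apply(onplane(c,xx+x0,yy+y0,p,n)-foot); pts.append([q[1],q[2],m[yy,xx]])
        pts=np.array(pts); cen=(pts[:,:2]*pts[:,2:]).sum(0)/pts[:,2].sum(); out[nm]=cen; out[nm+"_n"]=len(pts); out[nm+"_rng"]=pts[:,:2].min(0),pts[:,:2].max(0)
    d=out["red"]-out["yel"]; d2=out["red"]-[0,86]
    # black pointer: dark pixels inside the face between radii
    dk=[]
    for yy in range(im.shape[0]):
        for xx in range(im.shape[1]):
            if im[yy,xx].max()<75:
                q=Rg.inv().apply(onplane(c,xx+x0,yy+y0,p,n)-foot)-[0,out["yel"][0],out["yel"][1]]
                rr=np.hypot(q[1],q[2])
                if 10<rr<44 and q[2]<0: dk.append((rr,np.arctan2(-q[1],-q[2]),100-im[yy,xx].max()))
    dk=np.array(dk)
    if len(dk): out["ptr"]=np.average(dk[:,1],weights=dk[:,2]*dk[:,0]); out["ptr_n"]=len(dk); out["ptr_sd"]=dk[:,1].std()
    out["idx_yel"]=np.arctan2(-d[0],-d[1]); out["idx_nom"]=np.arctan2(-d2[0],-d2[1]); out["r"]=np.hypot(*d)
    return out
E
python3 - <<'E'
from h import *
s=env.state();c=cam("scene")
for xf in(-10.5,-6): print(dial(c,s,xf))
crop(c,290,170,370,245,8,"s8.png",cv2.INTER_NEAREST)
E
```

```text
{'red': array([-18.99529811,  26.03119667]), 'red_n': 24, 'red_rng': (array([-24.16844393,  21.41492778]), array([-14.97266974,  33.24536525])), 'yel': array([ 0.17389808, 84.33158414]), 'yel_n': 32, 'yel_rng': (array([-4.16499152, 77.13294765]), array([ 4.60943302, 90.12046311])), 'ptr': np.float64(-0.1594776059023472), 'ptr_n': 38, 'ptr_sd': np.float64(0.3880275589446596), 'idx_yel': np.float64(0.31766546653565525), 'idx_nom': np.float64(0.3067547787272462), 'r': np.float64(61.37094802022739)}
{'red': array([-19.01742342,  22.25686162]), 'red_n': 24, 'red_rng': (array([-24.22599416,  17.60898121]), array([-14.9672487 ,  29.52043172])), 'yel': array([ 0.28304053, 80.95648131]), 'yel_n': 32, 'yel_rng': (array([-4.08556113, 73.70854965]), array([ 4.74894934, 86.78500165])), 'ptr': np.float64(-0.15947760590234705), 'ptr_n': 38, 'ptr_sd': np.float64(0.38802755894465984), 'idx_yel': np.float64(0.31766546653565547), 'idx_nom': np.float64(0.2899374208800811), 'r': np.float64(61.79120698048328)}
```

View pics/s8.png

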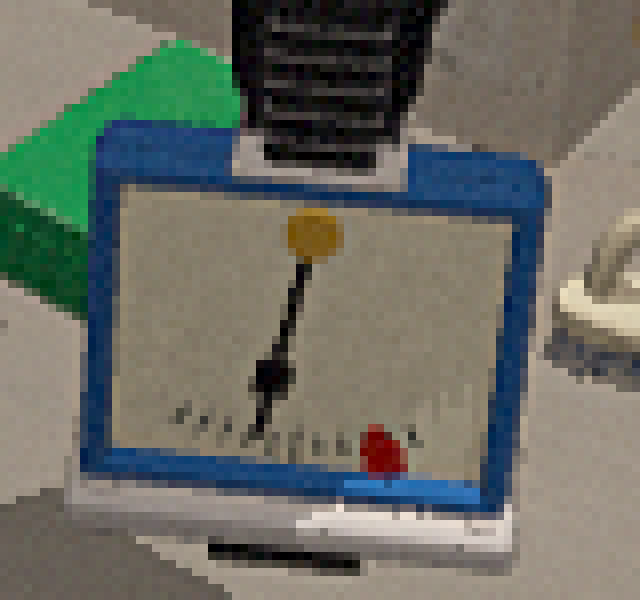

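Index reads about 0.31 rad. Next I'll move to just above the stud.

```bash
cat >> h.py <<'E'
SX,SY,YAW=485.5,-25.2,.4
def target(a,delta,yaw=None,sx=None,sy=None):
    Rg=gaugeR(YAW if yaw is None else yaw,a); n=Rg.apply([0,0,1])
    C=np.array([SX if sx is None else sx,SY if sy is None else sy,53-delta])
    return C+12*n+12*a*Rg.apply([0,1,0])+L*n, Rg*G2T
E
python3 - <<'E'
from h import *
print(toolrow(*target(0,-10)))
E
```

```text
(array([-0.4,  1. , 44.2]), array([0.005, 0.013, 0.011]))
```

Emit:
play_rows([
  {"dx":-0.4,"dy":1.0,"dz":5.0,"rx":0.0,"ry":0.01,"rz":0.01},
  {"dx":-0.4,"dy":1.0,"dz":15.0,"rx":0.0,"ry":0.01,"rz":0.01},
  {"dx":-0.4,"dy":1.0,"dz":25.0,"rx":0.0,"ry":0.01,"rz":0.01},
  {"dx":-0.4,"dy":1.0,"dz":35.0,"rx":0.0,"ry":0.01,"rz":0.01},
  {"dx":-0.4,"dy":1.0,"dz":41.0,"rx":0.0,"ry":0.01,"rz":0.01},
  {"dx":-0.4,"dy":1.0,"dz":44.0,"rx":0.0,"ry":0.01,"rz":0.01},
  {"dx":-0.4,"dy":1.0,"dz":44.0,"rx":0.0,"ry":0.01,"rz":0.01},
  {"dx":-0.4,"dy":1.0,"dz":44.0,"rx":0.0,"ry":0.01,"rz":0.01},
])

```text
t: 6.05
eef_pos: [485.6, -25.0, 375.8]
tcp_rot: [3.141, 0.0, -2.741]
ft_force: [-0.1, -0.2, -2.8]
opening: 0.252
```

```bash
python3 - <<'E'
from h import *
s=env.state();print(s["t"],s["eef_pos"],s["tcp_rot"],s["ft_force"])
print(toolrow(*target(0,-10)),toolrow(*target(0,2)))
c=cam("scene");print(dial(c,s));crop(c,280,180,370,300,5,"s9.png")
c=cam("top");crop(c,300,220,380,280,8,"t9.png")
foot,Rg=gpose(s);sc=cam("scene");print("foot",foot,"proj foot/stud",proj(sc,[foot,[SX,SY,65]]))
E
```

```text
6.05 [485.56710191 -24.98351169 375.75758009] [ 3.14117908e+00  4.70515135e-04 -2.74122119e+00] [-0.1002892  -0.24571398 -2.81087288]
(array([ 0.1, -0.2,  0.4]), array([0.004, 0.004, 0.004])) (array([ 0.2, -0.2, 12.4]), array([0.004, 0.004, 0.004]))
{'red': array([-18.69106595,  26.15761977]), 'red_n': 20, 'red_rng': (array([-23.39998728,  21.70738138]), array([-15.5269448 ,  31.64233651])), 'yel': array([-3.96346549e-02,  8.40872462e+01]), 'yel_n': 28, 'yel_rng': (array([-4.89993315, 78.29287961]), array([ 4.16792431, 89.92079787])), 'ptr': np.float64(-0.002046520564668589), 'ptr_n': 32, 'ptr_sd': np.float64(0.2448326511629289), 'idx_yel': np.float64(0.31148626430829934), 'idx_nom': np.float64(0.3027375270982115), 'r': np.float64(60.85817536673934)}
foot [485.64884336 -24.81400835  75.35763903] proj foot/stud [[323.81288173 249.86184063]
 [323.62067242 254.02885389]]
```

View pics/s9.png

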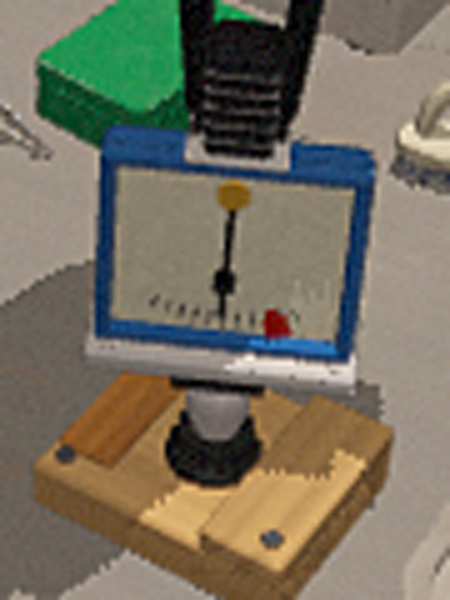

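The pad sits laterally centred over the stud head, at crop x of about 217 for both. The pointer reads about 0 and the index about 0.31. Descending gently.

Emit:
play_rows([
  {"dx":0.2,"dy":-0.2,"dz":3.0,"rx":0.0,"ry":0.0,"rz":0.0},
  {"dx":0.2,"dy":-0.2,"dz":6.0,"rx":0.0,"ry":0.0,"rz":0.0},
  {"dx":0.2,"dy":-0.2,"dz":8.0,"rx":0.0,"ry":0.0,"rz":0.0},
  {"dx":0.2,"dy":-0.2,"dz":9.5,"rx":0.0,"ry":0.0,"rz":0.0},
  {"dx":0.2,"dy":-0.2,"dz":11.0,"rx":0.0,"ry":0.0,"rz":0.0},
  {"dx":0.2,"dy":-0.2,"dz":12.4,"rx":0.0,"ry":0.0,"rz":0.0},
  {"dx":0.2,"dy":-0.2,"dz":12.4,"rx":0.0,"ry":0.0,"rz":0.0},
  {"dx":0.2,"dy":-0.2,"dz":12.4,"rx":0.0,"ry":0.0,"rz":0.0},
])

```text
t: 6.87
eef_pos: [485.5, -25.4, 363.7]
tcp_rot: [3.142, 0.001, -2.741]
ft_force: [0.8, -0.2, -2.0]
opening: 0.25
```

```bash
python3 - <<'E'
from h import *
s=env.state();print(s["t"],s["eef_pos"],s["tcp_rot"],s["ft_force"],s["moment"])
print(toolrow(*target(0,2)))
c=cam("scene");crop(c,280,180,370,300,5,"s10.png")
print(env.state()["ft_force"])
E
```

```text
6.8667 [485.45062342 -25.4005633  363.68987379] [ 3.14158683e+00  1.05426711e-03 -2.74142879e+00] [ 0.75366305 -0.19962476 -2.02675606] [ 0.10126139  0.0848279  -0.0145006 ]
(array([-0.1,  0.2,  0.3]), array([0.   , 0.01 , 0.002]))
[-0.16694818  0.49123305 -1.88833075]
```

View pics/s10.png

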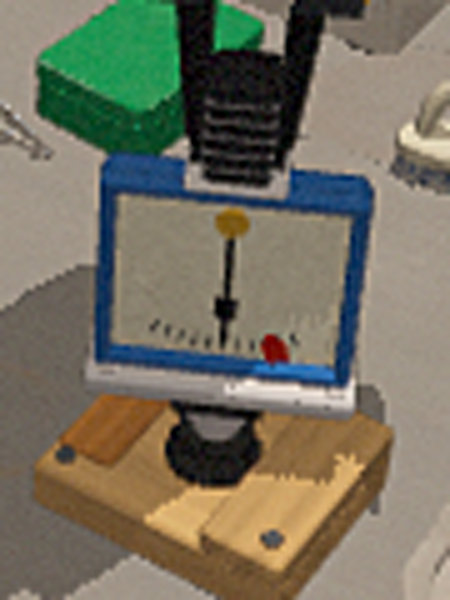

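The force rose by about 1 to 1.5 N, so contact is light. I'll press about 1 mm more to firm it up, then average the force.

Emit:
play_rows([
  {"dx":0.0,"dy":0.0,"dz":1.3,"rx":0.0,"ry":0.0,"rz":0.0},
  {"dx":0.0,"dy":0.0,"dz":1.3,"rx":0.0,"ry":0.0,"rz":0.0},
])

```text
t: 7.08
eef_pos: [485.4, -25.4, 362.5]
tcp_rot: [-3.141, 0.001, -2.741]
ft_force: [-0.6, -0.6, -0.1]
opening: 0.254
```

```bash
python3 - <<'E'
from h import *
F=[]
for i in range(8):
    cam("scene"); F.append(env.state()["ft_force"])
s=env.state();print(s["t"],s["eef_pos"],s["tcp_rot"],np.mean(F,0),np.std(F,0))
for f in (.25,.5,.75,1): print(f,toolrow(*target(.31*f,3)))
E
```

```text
7.4833 [485.41338127 -25.40795137 362.47679715] [-3.14152861e+00  1.09266729e-03 -2.74139467e+00] [-0.56315075  0.1486      0.11328493] [0.35707636 0.26682538 0.38919744]
0.25 (array([ -0.2, -23.1,   0.9]), array([-0.741,  0.01 ,  0.002]))
0.5 (array([ -0.1, -46.2,   3.5]), array([-1.481,  0.01 ,  0.003]))
0.75 (array([ -0.1, -69.1,   7.8]), array([-2.221,  0.01 ,  0.003]))
1 (array([ -0.1, -91.6,  13.8]), array([-2.961,  0.01 ,  0.003]))
```

Contact force is about 3.5 N. Now the rolling trajectory, in two slow halves.

```bash
python3 - <<'E'
from h import *
for i in range(1,9): print(i,*toolrow(*target(.155*i/8,2.6)))
E
```

```text
1 [-0.2 -5.7 -0.3] [-0.186  0.01   0.002]
2 [ -0.2 -11.5  -0.1] [-0.371  0.01   0.002]
3 [ -0.2 -17.3   0.2] [-0.556  0.01   0.002]
4 [ -0.2 -23.1   0.5] [-0.741  0.01   0.002]
5 [ -0.2 -28.9   1. ] [-0.926  0.01   0.002]
6 [ -0.2 -34.7   1.6] [-1.111  0.01   0.002]
7 [ -0.2 -40.5   2.3] [-1.296  0.01   0.003]
8 [ -0.1 -46.2   3.1] [-1.481  0.01   0.003]
```

Emit:
play_rows([
  {"dx":-0.2,"dy":-5.7,"dz":-0.3,"rx":-0.19,"ry":0.01,"rz":0.0},
  {"dx":-0.2,"dy":-11.5,"dz":-0.1,"rx":-0.37,"ry":0.01,"rz":0.0},
  {"dx":-0.2,"dy":-17.3,"dz":0.2,"rx":-0.56,"ry":0.01,"rz":0.0},
  {"dx":-0.2,"dy":-23.1,"dz":0.5,"rx":-0.74,"ry":0.01,"rz":0.0},
  {"dx":-0.2,"dy":-28.9,"dz":1.0,"rx":-0.93,"ry":0.01,"rz":0.0},
  {"dx":-0.2,"dy":-34.7,"dz":1.6,"rx":-1.11,"ry":0.01,"rz":0.0},
  {"dx":-0.2,"dy":-40.5,"dz":2.3,"rx":-1.3,"ry":0.01,"rz":0.0},
  {"dx":-0.1,"dy":-46.2,"dz":3.1,"rx":-1.48,"ry":0.01,"rz":0.0},
])

```text
t: 8.15
eef_pos: [503.8, -68.5, 359.3]
tcp_rot: [2.985, 0.0, -2.742]
ft_force: [-0.4, 1.2, -0.9]
opening: 0.25
```

```bash
python3 - <<'E'
from h import *
F=[]
for i in range(3):
    c=cam("scene"); F.append(env.state()["ft_force"])
s=env.state();print(s["t"],s["eef_pos"],s["tcp_rot"],np.mean(F,0),s["joints"])
print(dial(c,s)); crop(c,280,180,370,300,5,"s11.png")
foot,Rg=gpose(s);print(foot,Rg.as_euler("ZYX"))
for i in range(1,9): print(i,*toolrow(*target(.155+.155*i/8,2.6)))
E
```

```text
8.3 [503.73568215 -68.45074719 359.24743428] [ 2.98686047e+00  2.40551127e-04 -2.74213872e+00] [ 0.12060504  0.17569906 -0.58077867] [-0.28448285  0.39348093  1.88039812  0.14543474  0.97072256 -2.34316497]
{'red': array([-18.9311446 ,  26.26432831]), 'red_n': 21, 'red_rng': (array([-24.13185871,  21.05526217]), array([-15.45783347,  31.79671755])), 'yel': array([-0.62181927, 84.20367628]), 'yel_n': 27, 'yel_rng': (array([-5.82515038, 78.33043465]), array([ 4.75419331, 88.7269752 ])), 'ptr': np.float64(0.17241841537590533), 'ptr_n': 36, 'ptr_sd': np.float64(0.05629296741496429), 'idx_yel': np.float64(0.30607800632997284), 'idx_nom': np.float64(0.3069022198975233), 'r': np.float64(60.76347124214649)}
[485.7961222  -25.77143274  62.43636928] [ 3.99453936e-01 -2.40551127e-04  1.54732179e-01]
1 [-0.  -5.3  0. ] [-0.188  0.003 -0.005]
2 [ -0.1 -11.1   0.1] [-0.373  0.003 -0.005]
3 [ -0.1 -16.9   0.4] [-0.558  0.003 -0.005]
4 [ -0.1 -22.7   0.7] [-0.743  0.003 -0.005]
5 [ -0.1 -28.5   1.2] [-0.928  0.003 -0.005]
6 [ -0.1 -34.3   1.7] [-1.113  0.003 -0.005]
7 [ -0.1 -40.1   2.4] [-1.298  0.003 -0.005]
8 [ -0.1 -45.9   3.2] [-1.483  0.003 -0.005]
```

View pics/s11.png

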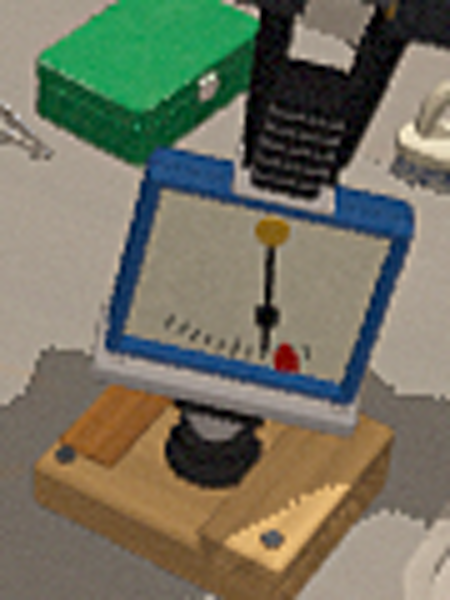

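The gauge rolled cleanly and the pointer is moving toward the red mark at crop (286,358). On to the second half.

Emit:
play_rows([
  {"dx":0.0,"dy":-5.3,"dz":0.0,"rx":-0.19,"ry":0.0,"rz":0.0},
  {"dx":-0.1,"dy":-11.1,"dz":0.1,"rx":-0.37,"ry":0.0,"rz":0.0},
  {"dx":-0.1,"dy":-16.9,"dz":0.4,"rx":-0.56,"ry":0.0,"rz":0.0},
  {"dx":-0.1,"dy":-22.7,"dz":0.7,"rx":-0.74,"ry":0.0,"rz":0.0},
  {"dx":-0.1,"dy":-28.5,"dz":1.2,"rx":-0.93,"ry":0.0,"rz":0.0},
  {"dx":-0.1,"dy":-34.3,"dz":1.7,"rx":-1.11,"ry":0.0,"rz":0.0},
  {"dx":-0.1,"dy":-40.1,"dz":2.4,"rx":-1.3,"ry":0.0,"rz":0.0},
  {"dx":-0.1,"dy":-45.9,"dz":3.2,"rx":-1.48,"ry":0.0,"rz":0.0},
])

```text
t: 8.97
eef_pos: [521.5, -110.3, 348.8]
tcp_rot: [2.83, 0.0, -2.742]
ft_force: [-1.4, -0.6, -1.0]
opening: 0.246
```

Emit:
play_rows([
  {"dx":0.0,"dy":0.0,"dz":0.0,"rx":0.0,"ry":0.0,"rz":0.0},
  {"dx":0.0,"dy":0.0,"dz":0.0,"rx":0.0,"ry":0.0,"rz":0.0},
  {"dx":0.0,"dy":0.0,"dz":0.0,"rx":0.0,"ry":0.0,"rz":0.0},
  {"dx":0.0,"dy":0.0,"dz":0.0,"rx":0.0,"ry":0.0,"rz":0.0},
  {"dx":0.0,"dy":0.0,"dz":0.0,"rx":0.0,"ry":0.0,"rz":0.0},
  {"dx":0.0,"dy":0.0,"dz":0.0,"rx":0.0,"ry":0.0,"rz":0.0},
  {"dx":0.0,"dy":0.0,"dz":0.0,"rx":0.0,"ry":0.0,"rz":0.0},
  {"dx":0.0,"dy":0.0,"dz":0.0,"rx":0.0,"ry":0.0,"rz":0.0},
])

```text
t: 9.63
eef_pos: [521.5, -110.2, 348.9]
tcp_rot: [2.83, 0.0, -2.742]
ft_force: [1.2, -3.4, -1.0]
opening: 0.25
```

```bash
python3 - <<'E'
from h import *
F=[];D=[]
acc=0
for i in range(20):
    c=cam("scene"); s=env.state();F.append(s["ft_force"]);d=dial(c,s);D.append([d["idx_yel"],d["idx_nom"],d["ptr"],d["ptr_sd"],d["yel"][0]]); acc=acc+c["image"].astype(float)
print(s["t"],s["eef_pos"],s["tcp_rot"],np.mean(F,0),s["joints"])
print(np.round(D,3)[::3]); print(np.mean(D,0))
foot,Rg=gpose(s);print(foot,Rg.as_euler("ZYX"))
c["image"]=np.clip(acc/20,0,255).astype(np.uint8); np.save("avg.npy",c["image"])
crop(c,290,190,370,265,8,"s12.png")
print(toolrow(*target(.31,2.6)))
E
```

```text
Traceback (most recent call last):
KeyError: 'ptr'
```

```bash
python3 - <<'E'
from h import *
F=[];D=[]
acc=0
for i in range(16):
    c=cam("scene"); s=env.state();F.append(s["ft_force"]);d=dial(c,s);D.append([d["idx_yel"],d["idx_nom"],d.get("ptr",9),d.get("ptr_sd",9),d["yel"][0]]); acc=acc+c["image"].astype(float)
print(s["t"],s["eef_pos"],s["tcp_rot"],np.mean(F,0),s["joints"])
print(np.round(D,3)[::3]); print(np.mean(D,0))
foot,Rg=gpose(s);print(foot,Rg.as_euler("ZYX"))
c["image"]=np.clip(acc/16,0,255).astype(np.uint8); np.save("avg.npy",c["image"])
crop(c,290,190,370,265,8,"s12.png");cv2.imwrite("pics/s12full.png",c["image"][:,:,::-1])
print(toolrow(*target(.31,2.6)))
E
```

```text
10.4833 [ 521.48221191 -110.29931127  348.76820364] [ 2.82957039e+00  1.58439753e-04 -2.74230239e+00] [ 1.81978537 -2.39520098 -0.63795792] [-0.36668933  0.45342124  1.81696261  0.25048386  1.10395459 -2.4761888 ]
[[ 2.246  0.311  9.     9.    27.209]
 [ 2.251  0.309  9.     9.    26.877]
 [ 2.253  0.308  9.     9.    26.825]
 [ 2.25   0.308  9.     9.    27.922]
 [ 2.252  0.309  9.     9.    27.024]
 [ 2.255  0.309  9.     9.    27.821]]
[ 2.24942033  0.30916046  9.          9.         27.37257686]
[485.6728748  -25.31787217  62.87310683] [ 3.99290264e-01 -1.58439753e-04  3.12022260e-01]
(array([ 0. ,  0.7, -0.1]), array([ 0.019,  0.004, -0.006]))
```

View pics/s12.png

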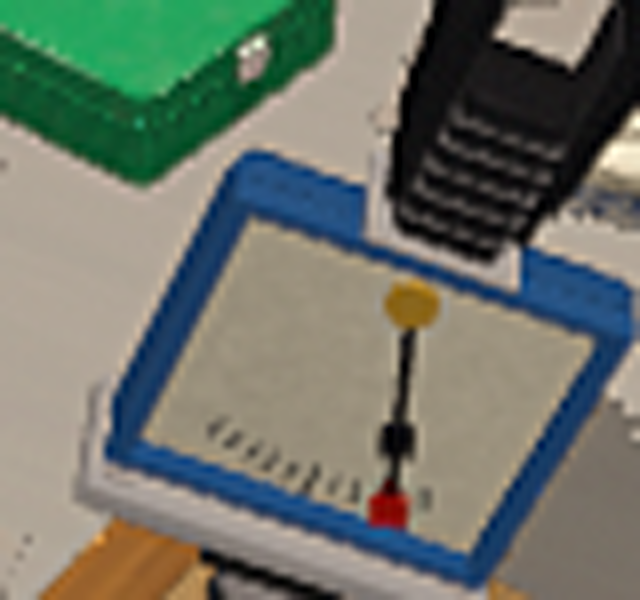

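View pics/s12full.png

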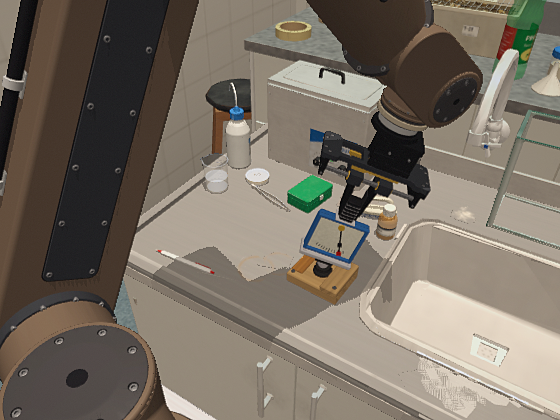

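The averaged picture shows the pointer line from the pivot at (411,305) through (397,440). It meets y=508 at about x=390, and the red mark's centre is at (389,508), so the pointer is on the mark. My yellow mask had locked onto the wooden block. I'll restrict it and check the numbers.

```bash
sed -i 's/\*(r<1.9\*g)/*(r<1.9*g); pv=proj(c,[foot+Rg.apply([xf,0,86])])[0]-[x0,y0]; YY,XX=np.mgrid[0:im.shape[0],0:im.shape[1]]; yel=yel*(np.hypot(XX-pv[0],YY-pv[1])<7)/' h.py
python3 - <<'E'
from h import *
D=[];F=[]
for i in range(12):
    c=cam("scene"); s=env.state();F.append(s["ft_force"]);d=dial(c,s);D.append([d["idx_yel"],d["idx_nom"],d["ptr"],d["ptr_sd"],d["yel"][0],d["yel"][1]])
print(s["t"],np.round(D,3)[::4]);print(np.mean(D,0),np.std(D,0));print(np.mean(F,0))
# straight-line check in averaged image
c["image"]=np.load("avg.npy");d=dial(c,s);print({k:d[k] for k in("idx_yel","idx_nom","ptr","ptr_sd","ptr_n","r","red_n")})
E
```

```text
11.0833 [[ 3.0500e-01  3.0900e-01  3.1400e-01  4.9000e-02 -7.6400e-01  8.4286e+01]
 [ 3.0700e-01  3.0800e-01  3.1900e-01  4.9000e-02 -6.9300e-01  8.4163e+01]
 [ 3.0800e-01  3.0800e-01  3.1900e-01  4.8000e-02 -6.4200e-01  8.4114e+01]]
[ 3.07167779e-01  3.08302586e-01  3.18601449e-01  4.86215930e-02
 -6.83496584e-01  8.40839275e+01] [0.00102345 0.0005294  0.00243965 0.00052122 0.06095932 0.10276857]
[ 2.05723239 -2.18581    -0.58983821]
{'idx_yel': np.float64(0.307443775871592), 'idx_nom': np.float64(0.3100968793193428), 'ptr': np.float64(0.3158786318797646), 'ptr_sd': np.float64(0.04859658537700078), 'ptr_n': 31, 'r': np.float64(61.71631460969418), 'red_n': 24}
```

Pointer reads about 0.316, tool tilt 0.312 and index about 0.309. A small trim of +0.03 units about tool x fixes the angle, and it also eases the sideways friction load by moving the foot slightly toward −y.

Emit:
play_rows([
  {"dx":0.0,"dy":0.0,"dz":0.0,"rx":0.015,"ry":0.0,"rz":0.0},
  {"dx":0.0,"dy":0.0,"dz":0.0,"rx":0.03,"ry":0.0,"rz":0.0},
  {"dx":0.0,"dy":0.0,"dz":0.0,"rx":0.03,"ry":0.0,"rz":0.0},
  {"dx":0.0,"dy":0.0,"dz":0.0,"rx":0.03,"ry":0.0,"rz":0.0},
])

```text
t: 11.42
eef_pos: [521.3, -110.1, 348.7]
tcp_rot: [2.832, -0.0, -2.742]
ft_force: [1.5, 1.3, -1.0]
opening: 0.25
```

```bash
python3 - <<'E'
from h import *
D=[];F=[];acc=0
for i in range(40):
    c=cam("scene"); s=env.state();F.append(s["ft_force"]);d=dial(c,s);D.append([d["idx_yel"],d["idx_nom"],d["ptr"]]);acc=acc+c["image"].astype(float)
print(s["t"],np.round(D,3)[::5]);print(np.mean(D[20:],0));print(np.mean(F,0),s["opening"])
foot,Rg=gpose(s);print(foot,Rg.as_euler("ZYX"))
c["image"]=(acc/40).astype(np.uint8);crop(c,280,180,370,300,5,"s13.png")
E
```

```text
13.4167 [[0.305 0.306 0.312]
 [0.307 0.307 0.312]
 [0.305 0.306 0.306]
 [0.304 0.306 0.303]
 [0.307 0.307 0.309]
 [0.304 0.307 0.301]
 [0.306 0.306 0.308]
 [0.307 0.307 0.306]]
[0.30552963 0.30605107 0.3069787 ]
[-0.49667608  0.33834325 -0.34355397] 0.24768438089275271
[485.98480815 -26.15737564  62.61183993] [ 3.99366266e-01 -1.12673101e-04  3.08814125e-01]
```

View pics/s13.png

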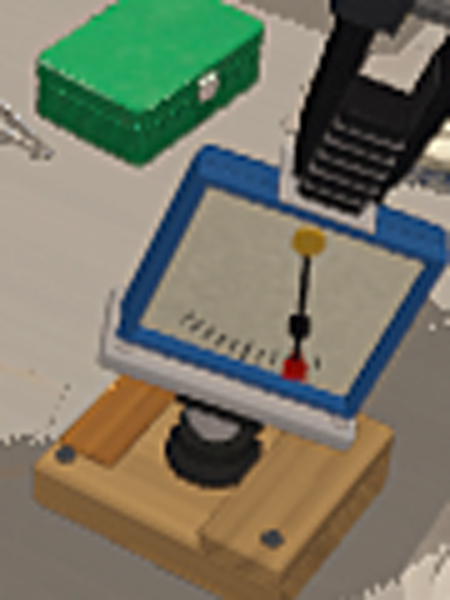

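The picture shows the settled pointer ending on the red mark at crop (294,370), with the pad on the stud. The sideways force is about 0 and the contact force about 3 N. Handing in.

```bash
python3 -c "
from cell import env
print(env.job_done())"
```

```text
the job is handed in; nothing more can be done
None
```

I picked the gauge up by its grip and stood its pad on the stud. I then rocked it sideways by about 0.309 rad, and handed the job in at about 13.4 s while still holding it there.

**Pointer:** over the last second it was steady at about 0.307 rad, with the red mark at about 0.306 rad. Forward/back tilt, from the tool pose, was about 0.

**Force:** the pad pressed on the stud with about 3 N. The sideways force was near zero at the end.

**Checks that disagreed along the way:**
- My yellow mask for the dial's pivot locked onto the wooden block for a while, so I restricted it to the right area and measured again.
- After the main rock there was about 3 N of sideways friction and the tilt was about 0.003 rad too far. A small trim cleared both.
- The two camera views put the stud about 2 mm apart forward/back, so the pad's fore-aft centring on the stud is only known to within about 2 mm.

The bystanders in the final views looked undisturbed, and I never moved the arm toward them. I did not measure their positions again.

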